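Hook the cutlery basket inside the washing-up tub and slide it up to its stop

ROBOT

A 6-joint arm with a two-finger parallel gripper is mounted at the origin on a cart in front of the work surface, level with it; the furniture and walls round the work are solid. World frame = base frame: x ahead of the robot, y to its left, z up, the work surface at z = 0. Lengths are in m, angles in degrees, forces in N, time in s.
With the tool pointing down it reaches from about 0.25 to 0.725 m from the base axis. Payload 9.7 kg.
Tool frame: the origin (TCP) lies midway between the tips of the shut fingers; the grasp point (between the pads) lies bot.hold_point_z behind it (bot.hold_point_z is the distance from the TCP to the grasp point, in m); z points along the fingers, y is the line along which they close (so a half turn about z gives the same grasp; the last joint's range is limited). The gripper opens to 85 mm and grips with 20 to 120 N. Pads are 22 mm wide; open, the fingers measure 114 mm over their backs; the gripper's body (76 mm by 85 mm) begins 54 mm behind the grasp point. The pads swing forward as they close: fully open they stand 13 mm farther back than shut.
Start: joints at [68.812, 4.979, 10.078, 95.1, 0, 90], TCP at [0.199, 0.513, 0.231] pointing down, gripper open.
Joint ranges: [-179.16, 179.16], [-48.56, 103.87], [-65.8, 70.77], [-126.05, 130.52], [-82.76, 87.17], [-180, 180]. Speed limits (degrees/s): [127.2, 127.2, 147.25, 180, 180, 180].

INTERFACE

Orientations are given as [roll, pitch, yaw] about the fixed x, y, z axes, in that order (R = Rz(yaw) Ry(pitch) Rx(roll)).
In Python, from workcell import bot, camera, camera_model, ticket gives the robot as it stands.
- The arm moves only by the tool send_rows, never from a script. Its argument "targets" is text: rows parted by semicolons, each of 5 numbers parted by spaces: the shift along the tool's x, y, z in mm, then the turn about the tool's z in degrees, then the closure in counts, from 0 (fully open) to 255 (shut). A call has 1 to 20 rows; each row is the pose to reach, as a shift and turn from the pose commanded when the call began, along the tool's axes at that moment; what a row does not reach only later rows make up. A row lasts 1/8 s, in which the tool goes at most 62.5 mm and 10.7 degrees, less where a joint would pass 70% of its speed; a pose out of reach is approached as far as the arm can. A call with a gripper value outside its range is refused whole. The fingers move at their own pace and stop on an object; "newtons" is the grip in N (left out, the last holds). Time passes only in rows, so rows that repeat a pose let the fingers close. It gives the time, the measured TCP pose, the force, the opening and the grip force at its end, in the units of the state.
- bot.get_obs(): the state, without advancing time (a new reading comes with each control period).
- camera(name): name is "scene" or "top" or "wrist"; returns the picture (384x512x3 uint8, blue, green, red); there is no depth.
- camera_model(name): a dict with "K" (3x3 intrinsics, pixels), "dist_coeffs" ([k1, k2, p1, p2, k3] as OpenCV has them; the pictures are not rectified), "pose" (4x4, takes a point from camera to world coordinates); the wrist camera has in their place "T_tool_cam" (4x4, takes a point from camera to tool coordinates, whose origin is the TCP and whose axes are the flange's). Camera axes: x right, y down, z forward; pixel columns grow to the right and rows downward; lengths in m; the calibration is good to about 2 mm. A picture is of the moment at which its call begins: read the wrist's pose just before it. camera_model takes no time and is no camera call.
- ticket.job_done(): hands the job in; it is judged then, once.
The state is a dict: "time": time; "q": joint angles; "qd": joint speeds; "joint_efforts": joint torques, N m; "ee_pos": TCP position; "tcp_rot": TCP orientation; "wrist_force": force on the tool from outside, world axes, zero at the start; "torque": the same for the moment, N m; "opening": finger opening in m; "grasp_force": force on a finger pad.
Only numpy, scipy, OpenCV 4.12 (cv2) and the standard library are available. Lean on these libraries where they do the work, as an engineer would, in place of code of your own. Each camera call takes 0.05 s, during which the arm holds its last target. There are 200 camera calls.

TASK

Pick up the steel cutlery basket by its black grip and hook its bent lip over the bare part of the tub's near rim, well clear of the orange stop clip, so that the basket hangs inside the tub with the lip fully down on the rim. Then, keeping it hooked, slide it gently along the rim until you feel it press lightly against the clip's rubber bumper, and leave it hanging there, upright and let go. Do not force anything, do not push the clip along the rim, and leave the other things where they are.

Things in the scene. Friction and masses are not known exactly. Their poses are not given: they have to be found in the camera images.
- tub: Blue washing-up tub, open at the top, 160 (x) x 220 (y) x 110 high, walls and floor 4 thick, held to the worktop by suction feet (does not move). Origin: centre of the underside; z up, x from the near wall (robot side) to the far wall, y along the near wall towards its left end. The near wall, at x -80 to -76, is plain; short sides and far side have small flanges.
- tub_rim (a point): Point on top of the tub's near wall, 110 above the worktop: middle of the 4 mm wall thickness, middle of its length (tub frame -78, 0, 110). Axes as the tub's. The rim runs along y, 110 to each side.
- rim_stop: Orange stop clip astride the near rim on its left half (tub frame y 50 to 90, varies), 22 long along the rim, 20 across it, reaching 20 below and 14 above the rim. Origin: on the rim top, middle of the clip; axes as the tub's. Pushed with more than about 10 N it slips along the rim, which must not happen.
- stop_face (a point): Middle of the clip's right-hand (-y) face, 11 from the clip's origin, 7.5 above the rim; axes as the tub's. Here a black rubber bumper, 13 in diameter, sticks out towards -y by 3 to 21 mm: set differently each time and not measured. It does not give. The basket's lip roof meets it; find it by feel: 4 to 5 N above the sliding friction (which is up to about 4 N) is plenty.
- basket: Steel cutlery basket, 0.11 to 0.22 kg, standing upright on the worktop right of the tub. Open box 44 (x -22 to 22) x 80 (y) x 62 high; at x -25 to -22 its 80 wide back plate rises to 81 and carries the lip and the grip. Origin: centre of the underside of the box; z up, x from lip to box. Hung, its axes point as the tub's.
- basket_slot (a point): Centre of the underside of the bent lip's roof (basket frame -28.5, 0, 75); axes as the basket's. Roof 80 wide (y), 6 thick; outer leg 3 thick hangs from it to 21 below this point, then a flare to 26 below. Slot between back plate and leg: 7 wide, 80 long, so upright it passes over the 4 mm rim with 1.5 to spare each side. Hung, this point lies on the rim line of tub_rim.
- basket_grip (a point): Middle of the black grip that stands on the lip's roof, 23 above basket_slot (basket frame -28.5, 0, 98); axes as the basket's. Grip 12 thick (x), 56 long (y), from 6 to 41 above the slot point (z 81 to 116); take it across its thickness from above.
- tumbler: Clear tumbler, 81 across, 93 high, standing in the tub's far half, about 15 mm clear of where the basket hangs; origin: centre of its underside.
- salt_shaker: Glass salt shaker with grey cap, 44 across, 90 high, on the worktop; origin: centre of its underside.
- mug: Black and white mug, 82 x 114 with handle, 97 high, on the worktop; origin: centre of its underside.
- timer: Red and white kitchen timer, 62 across, 48 high, on the worktop left of the tub; origin: centre of its underside.

How it is judged:
By the outcome, as a careful person would: the job done as asked, in the order asked, and still so for the second after the job is handed in, with the robot touching nothing.
It also fails if it takes over 67 s, if anything falls off the work surface, if the arm or the gripper's body presses on something with over 40 N, if the wrist force passes 120 N, or if a joint passes its speed limit or range.

## Working session

There is one attempt and no reset: what is moved stays moved. The work goes in short steps, Python scripts to look and compute and a tool call to move; the robot and the scene stay as the last step left them, time stands still between calls to the robot, and variables do not carry over. Pictures are saved under pics/ and viewed, at most 10 in all, crops included, and the job is handed in when it is done.

Besides the shell and the picture viewer there is one more tool, called after ">>>" as name(argument=value, ...) on one line, values as JSON. send_rows: Moves the arm, as the interface text tells. Its arguments: {"type":"object","properties":{"targets":{"type":"string"},"newtons":{"type":"number"}},"required":["targets"]}

```bash
mkdir -p pics; python3 - <<'E'
from workcell import bot,camera,camera_model
import cv2,numpy as np
o=bot.get_obs();print(o['time'],o['ee_pos'],o['tcp_rot'],bot.hold_point_z,o['opening'])
for n in('scene','top'):
    cv2.imwrite(f'pics/{n}0.png',camera(n)); m=camera_model(n);print(n,np.round(m['pose'],3).tolist(),np.round(m['K'],1).tolist(),m['dist_coeffs'])
print(camera_model('wrist'))
E
```

```text
0.0 [0.1987173  0.51259146 0.2305469 ] [-1.79921216e+02  6.13307386e-04  1.58808948e+02] 0.0187 0.08543467935782541
scene [[0.894, -0.191, 0.405, 0.125], [-0.447, -0.363, 0.817, -0.809], [-0.009, -0.912, -0.41, 0.508], [0.0, 0.0, 0.0, 1.0]] [[364.1, 0.0, 256.3], [0.0, 364.1, 186.9], [0.0, 0.0, 1.0]] [-0.03282377  0.          0.          0.          0.        ]
top [[0.002, -0.981, 0.195, 0.293], [-1.0, -0.002, -0.002, -0.025], [0.002, -0.195, -0.981, 1.324], [0.0, 0.0, 0.0, 1.0]] [[417.7, 0.0, 255.1], [0.0, 417.7, 196.9], [0.0, 0.0, 1.0]] [-0.10159861  0.          0.          0.          0.        ]
{'K': array([[343.95717547,   0.        , 257.89720471],
       [  0.        , 343.95717547, 187.64374389],
       [  0.        ,   0.        ,   1.        ]]), 'dist_coeffs': array([-0.04972772,  0.        ,  0.        ,  0.        ,  0.        ]), 'T_tool_cam': array([[-3.69570491e-04, -9.50142737e-01, -3.11815079e-01,
         7.99407824e-02],
       [ 9.99999922e-01, -3.07084962e-04, -2.49493756e-04,
        -7.84737351e-04],
       [ 1.41300958e-04, -3.11815146e-01,  9.50142776e-01,
        -1.41834247e-01],
       [ 0.00000000e+00,  0.00000000e+00,  0.00000000e+00,
         1.00000000e+00]])}
```

View pics/scene0.png

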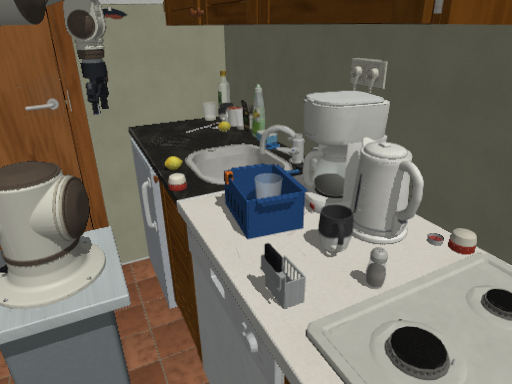

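View pics/top0.png

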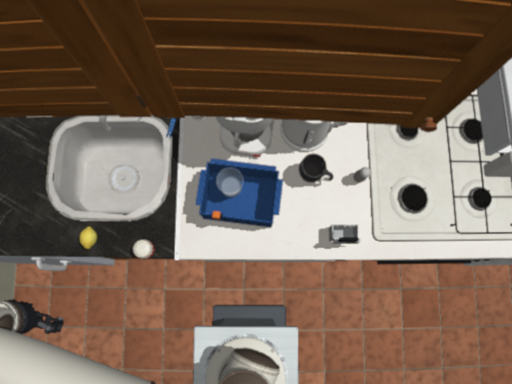

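The scene view shows the basket with its black grip at about (275,261) and the tub at about (265,195), with the orange clip at (229,176). In the top view the basket is at (344,233), the tub's near rim runs from about (200,215) to (270,225), and the clip is at (217,214).

```bash
cat > h.py <<'E'
from workcell import bot,camera,camera_model,ticket
import cv2,numpy as np
from scipy.spatial.transform import Rotation as R
def Tool(o):
    T=np.eye(4);T[:3,:3]=R.from_euler('xyz',o['tcp_rot'],degrees=True).as_matrix();T[:3,3]=o['ee_pos'];return T
def rays(n,px,T=None):
    m=camera_model(n);P=m['pose'] if n!='wrist' else T@m['T_tool_cam']
    u=cv2.undistortPoints(np.array(px,float).reshape(-1,1,2),m['K'],m['dist_coeffs']).reshape(-1,2)
    return P[:3,3],np.c_[u,np.ones(len(u))]@P[:3,:3].T
def onz(n,px,z,T=None):
    c,d=rays(n,px,T);return c+d*((z-c[2])/d[:,2])[:,None]
def tri(a,b):
    (c1,d1),(c2,d2)=a,b
    s=np.linalg.lstsq(np.c_[d1[0],-d2[0]],c2-c1,rcond=None)[0];p,q=c1+s[0]*d1[0],c2+s[1]*d2[0];return (p+q)/2,np.linalg.norm(p-q)
def rect(m): 
    c=max(cv2.findContours(m,cv2.RETR_EXTERNAL,cv2.CHAIN_APPROX_NONE)[0],key=cv2.contourArea);return c[:,0],cv2.boxPoints(cv2.minAreaRect(c))
E
python3 - <<'E'
from h import *
t=cv2.imread('pics/top0.png');s=cv2.imread('pics/scene0.png')
def hsv(i,lo,hi):return cv2.inRange(cv2.cvtColor(i,cv2.COLOR_BGR2HSV),lo,hi)
o={}
for n,i in(('top',t),('scene',s)):
    m=hsv(i,(5,170,150),(14,255,255)); 
    x0,x1,y0,y1=(195,240,195,230) if n=='top' else (220,240,165,190)
    q=np.zeros_like(m);q[y0:y1,x0:x1]=m[y0:y1,x0:x1]
    c,_=rect(q);o[n]=c.mean(0);print(n,'clip',c.mean(0),len(c))
print('clip',tri(rays('top',[o['top']]),rays('scene',[o['scene']])),onz('top',[o['top']],.124))
m=hsv(t,(100,120,40),(125,255,255));m[:, :190]=0;m[:,290:]=0;m[:150]=0
c,b=rect(m);print('tub box',b,onz('top',b,.11))
# grip in both
m=cv2.inRange(t,(0,0,0),(50,50,50));q=np.zeros_like(m);q[220:250,325:362]=m[220:250,325:362]
c,b=rect(q);print('grip top',b,c.mean(0),onz('top',b,.116))
m=cv2.inRange(s,(0,0,0),(45,45,45));q=np.zeros_like(m);q[240:285,258:280]=m[240:285,258:280]
c2,b2=rect(q);print('grip scene',b2,c2.mean(0),tri(rays('top',[c.mean(0)]),rays('scene',[c2.mean(0)])))
cv2.imwrite('pics/crops.png',np.hstack([cv2.resize(t[150:260,190:290],(400,440),interpolation=2),cv2.resize(t[205:260,320:370],(400,440),interpolation=2)]))
E
```

```text
top clip [216.05 214.8 ] 20
scene clip [228.5        172.33333333] 12
clip (array([0.4799287 , 0.08562249, 0.12272865]), np.float64(0.0019331995358644733)) [[0.47880704 0.08580762 0.124     ]]
tub box [[194.07169 215.94472]
 [201.6459  157.24461]
 [283.31836 167.783  ]
 [275.74414 226.48311]] [[ 0.4773717   0.15184272  0.11      ]
 [ 0.65696497  0.13436529  0.11      ]
 [ 0.6243744  -0.11241852  0.11      ]
 [ 0.44678157 -0.08817345  0.11      ]]
grip top [[339. 237.]
 [356. 237.]
 [356. 241.]
 [339. 241.]] [347.72972973 239.51351351] [[ 0.41522541 -0.27193299  0.116     ]
 [ 0.41509508 -0.32196839  0.116     ]
 [ 0.40342514 -0.32149152  0.116     ]
 [ 0.40357817 -0.27154069  0.116     ]]
grip scene [[258.07083 250.93806]
 [267.91153 242.32745]
 [286.92923 264.062  ]
 [277.08853 272.6726 ]] [272.27118644 257.72881356] (array([ 0.40957778, -0.30152921,  0.09724319]), np.float64(7.701944203483689e-05))
```

View pics/crops.png

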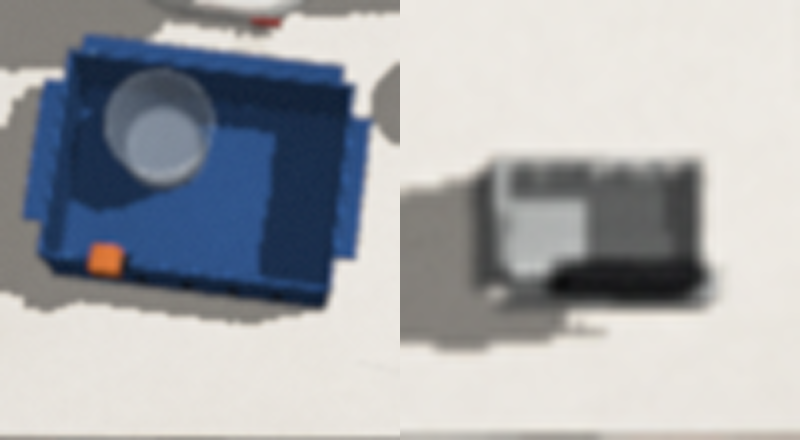

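>>> send_rows(targets="-489 -679 -30 69 0;-489 -679 -30 69 0;-489 -679 -30 69 0;-489 -679 -30 69 0;-489 -679 -30 69 0;-489 -679 -30 69 0;-489 -679 -30 69 0;-489 -679 -30 69 0;-489 -679 -30 69 0;-489 -679 -30 69 0;-489 -679 -30 69 0;-489 -679 -30 69 0;-489 -679 -30 69 0;-489 -679 -30 69 0;-489 -679 -30 69 0;-489 -679 -30 69 0;-489 -679 -30 69 0;-489 -679 -30 69 0;-489 -679 -30 69 0;-489 -679 -30 69 0")

```text
time: 2.6
ee_pos: [0.4093, -0.2968, 0.2614]
tcp_rot: [180.0, 0.0, 89.8]
wrist_force: [-0.6, 0.3, 0.5]
opening: 0.0857
grasp_force: 0.0
```

```bash
python3 - <<'E'
from h import *
o=bot.get_obs();i=camera('wrist');cv2.imwrite('pics/w1.png',i);np.save('T1.npy',Tool(o));print(o['time'],o['ee_pos'],o['tcp_rot'],o['q'],o['wrist_force'])
E
```

```text
2.6 [ 0.40932561 -0.29682997  0.26143812] [1.79989401e+02 1.17329713e-02 8.98293559e+01] [-3.59465598e+01 -3.60008315e-01  7.94365809e+00  9.82882079e+01
 -3.32263912e-03  5.42240827e+01] [-0.58639894  0.28471319  0.49842699]
```

View pics/w1.png

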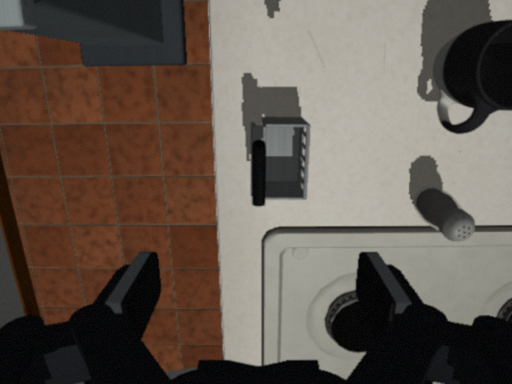

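The wrist view shows the basket at columns 250–310. Its black grip runs from about (259,140) to (259,206), close to vertical in the image.

```bash
python3 - <<'E'
from h import *
T=np.load('T1.npy');i=cv2.imread('pics/w1.png')
m=cv2.inRange(i,(0,0,0),(32,32,32));q=np.zeros_like(m);q[125:215,245:270]=m[125:215,245:270]
for r in range(130,212,6): 
    x=np.where(q[r])[0]; 
    if len(x): print(r,x.min(),x.max(),end=' | ')
c,b=rect(q);print();print(b);print(onz('wrist',b,.116,T)); print(onz('wrist',b,.1,T))
E
```

```text
142 253 263 | 148 252 264 | 154 252 264 | 160 253 265 | 166 252 265 | 172 252 265 | 178 252 265 | 184 252 265 | 190 253 265 | 196 253 264 | 202 253 263 | 
[[252. 140.]
 [265. 140.]
 [265. 204.]
 [252. 204.]]
[[ 0.40425537 -0.26967835  0.116     ]
 [ 0.41519561 -0.26971559  0.116     ]
 [ 0.41536877 -0.32729236  0.116     ]
 [ 0.40375889 -0.3272514   0.116     ]]
[[ 0.40397642 -0.27257985  0.1       ]
 [ 0.41552602 -0.27261917  0.1       ]
 [ 0.41570882 -0.33340292  0.1       ]
 [ 0.40345228 -0.33335968  0.1       ]]
```

>>> send_rows(targets="-2 0 60 0 0;-2 0 110 0 0;-2 0 150 0 0;-2 0 168 0 0;-2 0 176 0 0;-2 0 176 0 0;-2 0 176 0 120;-2 0 176 0 180;-2 0 176 0 255;-2 0 176 0 255;-2 0 176 0 255;-2 0 176 0 255;-2 0 176 0 255", newtons=60)

```text
time: 4.28
ee_pos: [0.4095, -0.2992, 0.0856]
tcp_rot: [180.0, 0.0, 89.8]
wrist_force: [0.9, -0.6, 4.4]
opening: 0.0109
grasp_force: 59.1
```

>>> send_rows(targets="0 0 -10 0 255;0 0 -30 0 255;0 0 -60 0 255;0 0 -95 0 255;0 0 -130 0 255;0 0 -160 0 255;0 0 -175 0 255;20 4 -175 0 255;50 10 -175 1 255;85 17 -175 2 255;125 25 -175 4 255;165 33 -175 5 255;205 41 -175 6 255;240 48 -175 7 255;265 52 -175 7 255;279 54 -175 7 255;279 54 -175 7 255;279 54 -175 7 255;279 54 -175 7 255;279 54 -175 7 255")

```text
time: 6.78
ee_pos: [0.4642, -0.0208, 0.2603]
tcp_rot: [180.0, 0.0, 82.8]
wrist_force: [-0.7, -0.2, -0.5]
opening: 0.0112
grasp_force: 58.5
```

```bash
python3 - <<'E'
from h import *
o=bot.get_obs();i=camera('wrist');cv2.imwrite('pics/w2.png',i);np.save('T2.npy',Tool(o));print(o['time'],o['ee_pos'],o['tcp_rot'],o['wrist_force'],o['torque'])
E
```

```text
6.775 [ 0.46420309 -0.02075651  0.26032639] [1.79993624e+02 1.44060053e-03 8.27524223e+01] [-0.65217966 -0.19226204 -0.46993982] [-0.01874124  0.02927152 -0.02238472]
```

View pics/w2.png

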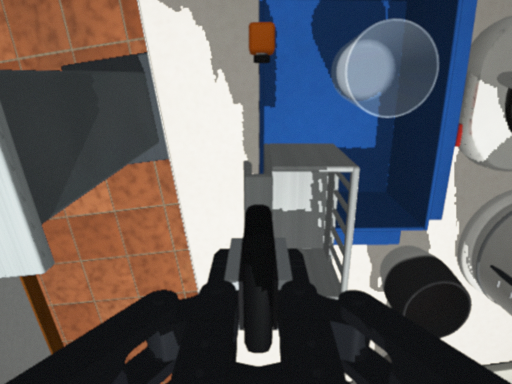

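The close view shows the rim's outer edge near column 260 (rows 65–140), the clip at (262,38) and its bumper at (262,58). The lip roof's left end is at about (258,185), and the basket is upright in the grip.

```bash
python3 - <<'E'
from h import *
T=np.load('T2.npy');i=cv2.imread('pics/w2.png');h=cv2.cvtColor(i,cv2.COLOR_BGR2HSV)
b=cv2.inRange(h,(105,130,40),(125,255,255))
pts=[]
for r in list(range(4,18,4))+list(range(70,142,6)):
    x=np.where(b[r,235:300])[0]+235;pts.append((x.min()-.5,r));
P=onz('wrist',pts,.11,T)
print(np.round(pts,1).tolist())
k=np.polyfit(P[:,1],P[:,0],1);print('edge line x=',k,'yaw',-np.degrees(np.arctan(k[0])),'res mm',np.round(1e3*(P[:,0]-np.polyval(k,P[:,1])),1))
for r in (75,90,110,130): print(r,i[r,256:272].tolist())
for r in (165,178,184,192): print(r,i[r,238:276].max(1).tolist())
m=cv2.inRange(h,(5,150,60),(16,255,255));m[60:]=0;m[:,:240]=0;m[:,290:]=0
c,bb=rect(m);print('clip',bb,onz('wrist',bb,.124,T))
# image of tool expected slot edges at roof top: tool y +-6.5mm, tool x 40
Tc=T@camera_model('wrist')['T_tool_cam'];cm=camera_model('wrist')
for y in(-6.5,6.5):
  for x in(25,40):
    p=np.linalg.inv(Tc)@T@np.array([x/1e3,y/1e3,.0046,1]);print('pred roof',x,y,cv2.projectPoints(p[:3].reshape(1,1,3),np.zeros(3),np.zeros(3),cm['K'],cm['dist_coeffs'])[0].ravel())
E
```

```text
[[259.5, 4.0], [259.5, 8.0], [259.5, 12.0], [259.5, 16.0], [259.5, 70.0], [259.5, 76.0], [259.5, 82.0], [259.5, 88.0], [259.5, 94.0], [259.5, 100.0], [259.5, 106.0], [259.5, 112.0], [259.5, 118.0], [259.5, 124.0], [259.5, 130.0], [259.5, 136.0]]
edge line x= [0.12624156 0.46813136] yaw -7.195047391769085 res mm [ 0.  0.  0.  0. -0. -0. -0. -0. -0. -0. -0. -0.  0.  0.  0.  0.]
75 [[136, 144, 147], [133, 140, 143], [118, 120, 122], [92, 80, 73], [79, 48, 32], [78, 42, 17], [78, 42, 21], [78, 44, 21], [78, 41, 19], [83, 45, 22], [80, 42, 19], [79, 39, 15], [82, 44, 21], [84, 46, 24], [79, 40, 16], [81, 44, 20]]
90 [[135, 144, 147], [134, 141, 142], [120, 123, 122], [97, 84, 77], [81, 49, 33], [77, 41, 19], [75, 39, 17], [74, 40, 18], [78, 41, 19], [78, 41, 16], [82, 46, 21], [80, 43, 20], [79, 42, 20], [82, 46, 24], [79, 42, 18], [78, 42, 16]]
110 [[135, 143, 145], [130, 138, 141], [108, 109, 107], [85, 67, 61], [77, 42, 23], [79, 41, 18], [78, 41, 16], [96, 52, 22], [136, 71, 27], [159, 85, 34], [167, 89, 38], [163, 87, 35], [165, 89, 37], [164, 87, 36], [162, 87, 35], [163, 86, 36]]
1
[... 619 characters left out ...]
2, 113, 93, 100, 99, 101, 99, 97, 98, 99, 102, 98, 101, 98, 102, 100, 99, 98, 100, 97, 95, 97, 95, 98, 98, 95, 99, 95, 90, 121, 177, 206, 210]
192 [245, 245, 245, 246, 245, 211, 129, 95, 99, 101, 98, 99, 100, 97, 95, 99, 99, 98, 101, 100, 99, 97, 96, 99, 97, 95, 96, 98, 100, 98, 93, 95, 93, 96, 135, 188, 208, 211]
clip [[249.  22.]
 [274.  22.]
 [274.  54.]
 [249.  54.]] [[0.47239088 0.09653787 0.124     ]
 [0.49080854 0.09419882 0.124     ]
 [0.48823386 0.07178997 0.124     ]
 [0.46938335 0.07418637 0.124     ]]
pred roof 25 -6.5 [243.91455562 200.52767384]
pred roof 40 -6.5 [243.47131201 168.54240453]
pred roof 25 6.5 [272.56768897 200.5147305 ]
pred roof 40 6.5 [273.00694496 168.52978499]
```

```bash
python3 - <<'E'
from h import *
i=cv2.imread('pics/w2.png');cv2.imwrite('pics/w2c.png',cv2.resize(i[20:220,220:300],(240*1,600),interpolation=0))
E
```

```text
(no output)
```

View pics/w2c.png

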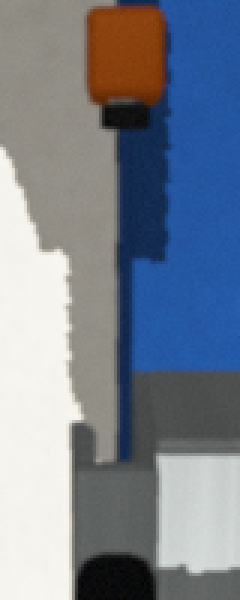

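>>> send_rows(targets="2 2 10 0 255;4 4 25 0 255;5 4.5 40 0 255;5 4.5 50 0 255;5 4.5 55 0 255;5 4.5 55 0 255;5 4.5 55 0 255")

```text
time: 7.7
ee_pos: [0.4695, -0.0158, 0.2058]
tcp_rot: [180.0, -0.0, 82.8]
wrist_force: [1.0, -0.2, -1.6]
opening: 0.0114
grasp_force: 58.5
```

```bash
cat > look.py <<'E'
from h import *
import sys
o=bot.get_obs();i=camera('wrist');T=Tool(o);n=sys.argv[1];cv2.imwrite(f'pics/{n}.png',i);print(o['time'],o['ee_pos'],o['tcp_rot'],o['wrist_force'],o['torque'])
h=cv2.cvtColor(i,cv2.COLOR_BGR2HSV);b=cv2.inRange(h,(105,130,40),(125,255,255))
pts=[]
for r in range(50,150,6):
    x=np.where(b[r,225:300])[0]+225
    if len(x): pts.append((x.min()-.8,r))
P=onz('wrist',pts,.11,T);L=(P-T[:3,3])@T[:3,:3]*1e3
print(np.round(np.c_[pts,L[:,:2]],1).tolist())
for r in (178,186): 
    g=i[r,225:290].astype(int).max(1);d=np.diff(g);print('roof row',r,225+d[:28].argmin(),g.tolist())
E
python3 look.py w3; python3 - <<'E'
import cv2
i=cv2.imread('pics/w3.png');cv2.imwrite('pics/w3c.png',cv2.resize(i[0:240,180:380],(500,600)))
E
```

```text
7.7 [ 0.46946431 -0.01584017  0.20577793] [ 1.79957184e+02 -1.70905782e-03  8.28099943e+01] [ 0.95610677 -0.22265253 -1.58527275] [-0.01480827  0.07729462 -0.00843968]
[[271.2, 50.0, 95.0, 8.5], [270.2, 56.0, 91.3, 7.9], [264.2, 62.0, 87.6, 4.0], [263.2, 68.0, 83.9, 3.4], [253.2, 74.0, 80.1, -3.2], [253.2, 80.0, 76.3, -3.2], [253.2, 86.0, 72.4, -3.2], [253.2, 92.0, 68.5, -3.3], [253.2, 98.0, 64.6, -3.3], [253.2, 104.0, 60.7, -3.3], [253.2, 110.0, 56.7, -3.3], [253.2, 116.0, 52.7, -3.3], [253.2, 122.0, 48.6, -3.3], [253.2, 128.0, 44.5, -3.4], [253.2, 134.0, 40.3, -3.4], [253.2, 140.0, 36.1, -3.4], [253.2, 146.0, 31.9, -3.4]]
roof row 178 241 [244, 244, 245, 244, 245, 244, 244, 245, 244, 244, 245, 245, 245, 246, 245, 245, 218, 153, 110, 91, 94, 99, 100, 98, 98, 96, 98, 97, 98, 98, 98, 98, 99, 98, 94, 100, 95, 96, 94, 94, 96, 96, 94, 94, 94, 95, 93, 121, 177, 206, 209, 205, 204, 204, 204, 204, 205, 206, 208, 208, 207, 210, 209, 212, 211]
roof row 186 243 [245, 245, 244, 244, 244, 245, 245, 245, 245, 246, 245, 245, 245, 245, 244, 244, 246, 244, 200, 113, 93, 96, 98, 98, 96, 100, 95, 98, 101, 99, 99, 97, 100, 99, 98, 101, 99, 98, 97, 95, 98, 99, 95, 97, 96, 96, 98, 133, 186, 211, 210, 207, 204, 205, 208, 208, 206, 208, 208, 209, 210, 212, 212, 214, 212]
```

View pics/w3c.png

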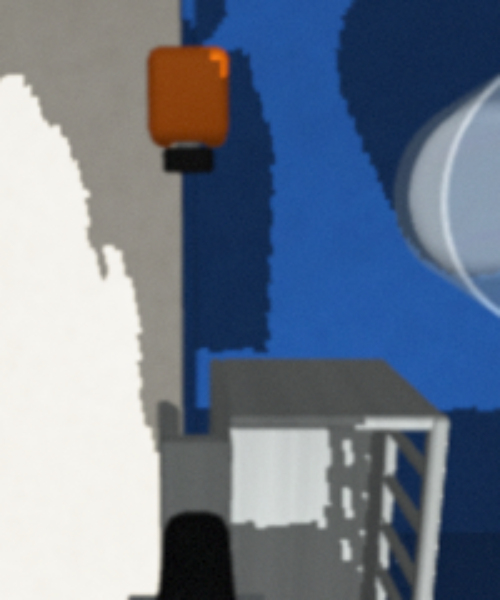

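>>> send_rows(targets="0 0 8 0 255;0 0 18 0 255;0 0 28 0 255;0 0 38 0 255;0 -0.5 44 0 255;0 -1 50 0 255;0 -1 54 0 255;0 -1 54 0 255")

```text
time: 8.75
ee_pos: [0.4682, -0.0157, 0.1511]
tcp_rot: [-180.0, 0.0, 82.8]
wrist_force: [0.2, -0.3, -0.6]
opening: 0.0111
grasp_force: 58.6
```

```bash
python3 look.py w4
```

```text
8.75 [ 0.46824313 -0.01568147  0.15109721] [-1.79986689e+02  2.66378478e-03  8.28116458e+01] [ 0.22628639 -0.28395934 -0.64141668] [-0.03882029  0.05997525 -0.04088452]
[[276.2, 50.0, 91.4, 9.0], [269.2, 56.0, 88.5, 5.5], [269.2, 62.0, 85.7, 5.6], [254.2, 68.0, 82.8, -2.0], [254.2, 74.0, 79.9, -2.0], [254.2, 80.0, 76.9, -2.0], [254.2, 86.0, 74.0, -2.0], [254.2, 92.0, 71.0, -2.0], [253.2, 98.0, 68.0, -2.6], [254.2, 104.0, 64.9, -2.1], [254.2, 110.0, 61.9, -2.1], [254.2, 116.0, 58.8, -2.1], [254.2, 122.0, 55.6, -2.1], [254.2, 128.0, 52.5, -2.1], [254.2, 134.0, 49.3, -2.1], [254.2, 140.0, 46.0, -2.1], [254.2, 146.0, 42.8, -2.1]]
roof row 178 234 [241, 241, 242, 241, 241, 241, 242, 243, 240, 208, 152, 138, 139, 140, 137, 137, 140, 131, 109, 85, 89, 95, 96, 94, 93, 90, 92, 94, 95, 92, 92, 94, 95, 95, 95, 92, 95, 90, 90, 91, 91, 89, 91, 90, 92, 88, 90, 117, 170, 199, 199, 199, 197, 196, 196, 197, 196, 196, 199, 201, 200, 201, 202, 202, 203]
roof row 186 236 [241, 242, 241, 241, 241, 241, 241, 240, 242, 241, 234, 205, 174, 154, 138, 138, 140, 134, 110, 88, 87, 97, 95, 96, 92, 95, 94, 92, 94, 92, 92, 95, 96, 94, 95, 92, 94, 94, 91, 94, 95, 93, 90, 93, 93, 88, 94, 129, 182, 201, 202, 199, 198, 198, 200, 198, 197, 200, 200, 202, 203, 204, 206, 207, 205]
```

>>> send_rows(targets="0 0 5 0 255;0 0 10 0 255;0 0 15 0 255;0 0 19 0 255;0 0 22 0 255;0 0 25 0 255;0 0 27 0 255;0 0 27 0 255")

```text
time: 9.8
ee_pos: [0.4683, -0.0157, 0.1242]
tcp_rot: [-180.0, -0.0, 82.8]
wrist_force: [0.5, -0.5, -1.3]
opening: 0.0114
grasp_force: 58.6
```

>>> send_rows(targets="0 0 1 0 255;0 0 2 0 255;0 0 2.5 0 255;0 0 3 0 255;0 0 3 0 255")

```text
time: 10.42
ee_pos: [0.4683, -0.0157, 0.1213]
tcp_rot: [-180.0, 0.0, 82.8]
wrist_force: [-0.4, -0.5, -1.1]
opening: 0.011
grasp_force: 58.6
```

>>> send_rows(targets="0 0 0.5 0 255;0 0 1 0 255;0 0 1 0 255;0 0 1 0 255")

```text
time: 10.92
ee_pos: [0.4684, -0.0157, 0.1206]
tcp_rot: [180.0, -0.0, 82.8]
wrist_force: [-2.5, 0.2, 3.9]
opening: 0.0112
grasp_force: 59.3
```

>>> send_rows(targets="1 0 0 0 255;3 0 0 0 255;6 0 0 0 255;9 0 0 0 255;12 0 0 0 255;15 0 0 0 255;18 0 0 0 255;20 0 0 0 255;22 0 0 0 255;23 0 0 0 255")

```text
time: 12.18
ee_pos: [0.4715, 0.0071, 0.1206]
tcp_rot: [180.0, 0.0, 82.8]
wrist_force: [-0.1, -2.7, 4.8]
opening: 0.0114
grasp_force: 59.4
```

```bash
python3 look.py w5|head -2; python3 - <<'E'
from h import *
T=Tool(bot.get_obs());i=cv2.imread('pics/w5.png')
h=cv2.cvtColor(i,cv2.COLOR_BGR2HSV);m=cv2.inRange(h,(5,150,60),(16,255,255));m[:,:230]=0;m[:,300:]=0;m[150:]=0
_,bb=rect(m);print(bb)
c=int(bb[:,0].mean());r0=int(bb[:,1].max());print(r0,i[r0-2:r0+70,c].tolist())
for z in(.1175,.124,.116):
  P=onz('wrist',[(c,r) for r in range(r0,r0+60,5)],z,T);print(z,np.round(((P-T[:3,3])@T[:3,:3]*1e3)[:,0],1))
E
```

```text
12.175 [0.47150485 0.00711287 0.12059126] [1.79952196e+02 2.46316847e-02 8.28096875e+01] [-0.12298866 -2.73549151  4.79042561] [-0.6277416   0.10175678 -0.03217141]
[[279.2, 50.0, 89.3, 8.7], [281.2, 56.0, 87.0, 9.6], [281.2, 62.0, 84.6, 9.6], [281.2, 68.0, 82.2, 9.7], [281.2, 74.0, 79.8, 9.7], [281.2, 80.0, 77.3, 9.8], [281.2, 86.0, 74.9, 9.8], [281.2, 92.0, 72.4, 9.9], [280.2, 98.0, 69.9, 9.5], [276.2, 104.0, 67.3, 7.8], [270.2, 110.0, 64.8, 5.2], [270.2, 116.0, 62.2, 5.2], [269.2, 122.0, 59.6, 4.8], [252.2, 128.0, 56.9, -2.7], [252.2, 134.0, 54.3, -2.7], [252.2, 140.0, 51.6, -2.7], [252.2, 146.0, 48.9, -2.7]]
[[231.  48.]
 [280.  48.]
 [280. 104.]
 [231. 104.]]
104 [[5, 46, 103], [7, 43, 100], [18, 46, 93], [50, 63, 86], [78, 81, 85], [85, 87, 82], [63, 65, 62], [34, 30, 31], [19, 17, 16], [13, 13, 14], [15, 13, 11], [13, 11, 10], [14, 12, 15], [19, 16, 15], [15, 12, 13], [15, 17, 16], [14, 16, 13], [15, 16, 14], [12, 15, 14], [15, 15, 15], [9, 8, 10], [24, 19, 14], [51, 25, 15], [68, 39, 18], [72, 36, 12], [72, 37, 17], [74, 40, 18], [70, 38, 14], [73, 39, 18], [73, 41, 20], [73, 38, 17], [73, 38, 18], [70, 36, 16], [73, 38, 17], [71, 38, 17], [74, 39, 18], [73, 39, 18], [71, 37, 14], [73, 41, 20], [72, 38, 16], [69, 34, 16], [70, 36, 16], [70, 37, 16], [70, 36, 16], [71, 38, 17], [72, 39, 17], [72, 36, 17], [71, 39, 18], [69, 35, 12], [69, 34, 14], [69, 38, 14], [71, 35, 12], [72, 40, 17], [71, 37, 15], [71, 37, 16], [73, 40, 18], [71, 37, 16], [72, 39, 18], [69, 37, 14], [72, 38, 16], [70, 36, 16], [69, 36, 14], [70, 38, 16], [70, 35, 17], [68, 33, 14], [70, 36, 16], [70, 38, 18], [69, 36, 16], [69, 36, 15], [68, 36, 15], [71, 37, 17], [70, 44, 28]]
0.1175 [67.9 65.9 63.8 61.8 59.7 57.6 55.5 53.4 51.2 49.  46.9 44.7]
0.124 [68.4 66.5 64.5 62.6 60.6 58.6 56.6 54.5 52.5 50.4 48.3 46.2]
0.116 [67.8 65.7 63.7 61.6 59.5 57.4 55.2 53.1 50.9 48.7 46.5 44.3]
```

>>> send_rows(targets="1 0 0 0 255;2.5 0 0 0 255;4.5 0 0 0 255;6.5 0 0 0 255;8.5 0 0 0 255;10.5 0 0 0 255;12 0 0 0 255;13 0 0 0 255;14 0 0 0 255")

```text
time: 13.35
ee_pos: [0.4732, 0.021, 0.1206]
tcp_rot: [180.0, 0.0, 82.8]
wrist_force: [-0.6, -3.4, 5.2]
opening: 0.0111
grasp_force: 59.4
```

>>> send_rows(targets="0.5 0 0 0 255;1 0 0 0 255;1.5 0 0 0 255;2 0 0 0 255")

```text
time: 13.85
ee_pos: [0.4735, 0.0229, 0.1206]
tcp_rot: [180.0, 0.0, 82.8]
wrist_force: [-1.0, -3.0, 6.0]
opening: 0.0113
grasp_force: 59.4
```

>>> send_rows(targets="0.4 0 0 0 255;0.8 0 0 0 255;1.2 0 0 0 255")

```text
time: 14.22
ee_pos: [0.4736, 0.0241, 0.1206]
tcp_rot: [179.9, 0.0, 82.8]
wrist_force: [-1.2, -3.8, 6.5]
opening: 0.011
grasp_force: 59.4
```

>>> send_rows(targets="0.3 0 0 0 255;0.6 0 0 0 255")

```text
time: 14.48
ee_pos: [0.4737, 0.0247, 0.1206]
tcp_rot: [180.0, 0.0, 82.8]
wrist_force: [-0.2, -2.7, 4.7]
opening: 0.0107
grasp_force: 59.4
```

>>> send_rows(targets="0.2 0 0 0 255;0.4 0 0 0 255")

```text
time: 14.72
ee_pos: [0.4738, 0.0251, 0.1206]
tcp_rot: [180.0, 0.0, 82.8]
wrist_force: [-0.7, -4.4, 5.4]
opening: 0.0111
grasp_force: 59.4
```

>>> send_rows(targets="0.2 0 0 0 255;0.4 0 0 0 255")

```text
time: 14.98
ee_pos: [0.4738, 0.0255, 0.1206]
tcp_rot: [180.0, 0.0, 82.8]
wrist_force: [-0.8, -3.0, 4.9]
opening: 0.011
grasp_force: 59.4
```

>>> send_rows(targets="0.3 0 0 0 255;0.5 0 0 0 255")

```text
time: 15.22
ee_pos: [0.4739, 0.026, 0.1206]
tcp_rot: [180.0, 0.0, 82.8]
wrist_force: [0.0, -3.8, 5.8]
opening: 0.0109
grasp_force: 59.4
```

>>> send_rows(targets="0.3 0 0 0 255;0.5 0 0 0 255")

```text
time: 15.48
ee_pos: [0.4739, 0.0265, 0.1206]
tcp_rot: [180.0, 0.0, 82.8]
wrist_force: [-0.3, -3.9, 6.0]
opening: 0.0111
grasp_force: 59.4
```

>>> send_rows(targets="0.3 0 0 0 255;0.5 0 0 0 255")

```text
time: 15.72
ee_pos: [0.474, 0.027, 0.1206]
tcp_rot: [180.0, 0.0, 82.8]
wrist_force: [-0.8, -3.9, 4.6]
opening: 0.0113
grasp_force: 59.4
```

```bash
python3 look.py w6|head -1; python3 - <<'E'
import cv2
i=cv2.imread('pics/w6.png');cv2.imwrite('pics/w6c.png',cv2.resize(i[80:200,210:310],(500,600)))
E
```

```text
15.725 [0.47397164 0.02698801 0.12057427] [1.79955732e+02 2.53177681e-02 8.28075825e+01] [-0.8078742  -3.89997286  4.62499914] [-0.74001858  0.11704809  0.05153047]
```

View pics/w6c.png

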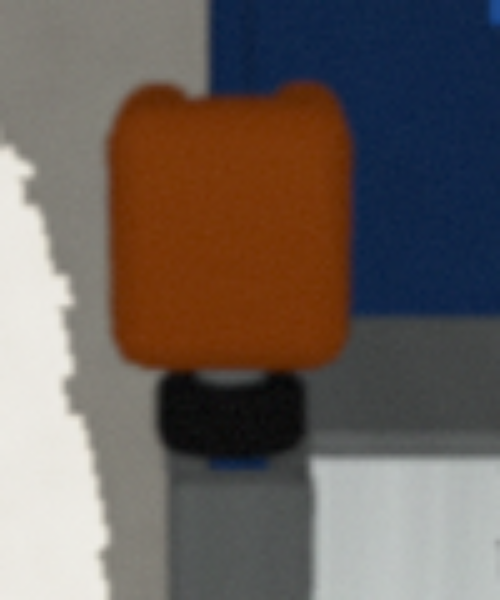

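The crop shows the bumper end at about row 171 and the lip roof's end at about row 174–175. A sliver of blue rim is still visible between them, so roughly 1–2 mm remain.

>>> send_rows(targets="0.3 0 0 0 255;0.5 0 0 0 255")

```text
time: 16.02
ee_pos: [0.474, 0.0275, 0.1206]
tcp_rot: [180.0, 0.0, 82.8]
wrist_force: [-0.3, -4.2, 6.1]
opening: 0.0113
grasp_force: 59.4
```

>>> send_rows(targets="0.2 0 0 0 255;0.4 0 0 0 255")

```text
time: 16.27
ee_pos: [0.4741, 0.0279, 0.1206]
tcp_rot: [180.0, 0.0, 82.8]
wrist_force: [-0.6, -3.0, 4.5]
opening: 0.0112
grasp_force: 59.4
```

>>> send_rows(targets="0.2 0 0 0 255;0.4 0 0 0 255")

```text
time: 16.52
ee_pos: [0.4741, 0.0283, 0.1206]
tcp_rot: [180.0, 0.0, 82.8]
wrist_force: [-1.2, -3.9, 5.7]
opening: 0.0112
grasp_force: 59.4
```

>>> send_rows(targets="0.2 0 0 0 255;0.4 0 0 0 255")

```text
time: 16.77
ee_pos: [0.4742, 0.0287, 0.1206]
tcp_rot: [180.0, 0.0, 82.8]
wrist_force: [-0.3, -4.3, 5.6]
opening: 0.0114
grasp_force: 59.4
```

>>> send_rows(targets="0.2 0 0 0 255;0.4 0 0 0 255")

```text
time: 17.02
ee_pos: [0.4742, 0.0291, 0.1206]
tcp_rot: [180.0, 0.0, 82.8]
wrist_force: [0.6, -3.6, 5.6]
opening: 0.0109
grasp_force: 59.4
```

>>> send_rows(targets="0.2 0 0 0 255;0.4 0 0 0 255")

```text
time: 17.27
ee_pos: [0.4743, 0.0295, 0.1206]
tcp_rot: [180.0, 0.0, 82.8]
wrist_force: [-0.6, -2.8, 5.9]
opening: 0.0111
grasp_force: 59.4
```

>>> send_rows(targets="0.2 0 0 0 255;0.4 0 0 0 255")

```text
time: 17.52
ee_pos: [0.4744, 0.0299, 0.1206]
tcp_rot: [179.9, 0.0, 82.8]
wrist_force: [0.2, -3.7, 5.9]
opening: 0.0111
grasp_force: 59.4
```

```bash
cat > gap.py <<'E'
from h import *
import sys
o=bot.get_obs();T=Tool(o);i=camera('wrist');cv2.imwrite('pics/'+sys.argv[1]+'.png',i)
h=cv2.cvtColor(i,cv2.COLOR_BGR2HSV);m=cv2.inRange(h,(5,150,60),(16,255,255));m[:,:225]=0;m[:,300:]=0;m[:70]=0;m[200:]=0
_,bb=rect(m);c=int(round(bb[:,0].mean()));r=bb[:,1].max()
print(o['wrist_force'],'clip face world',onz('wrist',[(c,r)],.124,T),'rows',r)
print([int(x) for x in i[int(r):int(r)+32,c].max(1)])
E
python3 - <<'E'
import sys;sys.path.insert(0,'.')
from h import *
i=cv2.imread('pics/w6.png');h=cv2.cvtColor(i,cv2.COLOR_BGR2HSV);m=cv2.inRange(h,(5,150,60),(16,255,255));m[:,:225]=0;m[:,300:]=0;m[:70]=0;m[200:]=0
_,bb=rect(m);T=np.eye(4);T[:3,:3]=R.from_euler('xyz',[179.956,.025,82.808],degrees=True).as_matrix();T[:3,3]=[.47397,.02699,.12057]
print(bb,onz('wrist',[(int(round(bb[:,0].mean())),bb[:,1].max())],.124,T))
E
python3 gap.py w7
```

```text
[[232.  97.]
 [279.  97.]
 [279. 153.]
 [232. 153.]] [[0.4791483  0.07546732 0.124     ]]
[ 0.17568116 -3.74926505  5.89888837] clip face world [[0.479176   0.07540425 0.124     ]] rows 160.0
[89, 85, 79, 50, 22, 13, 13, 13, 15, 17, 15, 16, 15, 14, 17, 15, 13, 22, 49, 77, 86, 86, 89, 87, 85, 86, 87, 87, 88, 87, 88, 86]
```

The clip has not moved, and the bumper now appears to reach the lip roof at row 178. I'll keep creeping forward.

>>> send_rows(targets="0.2 0 0 0 255;0.3 0 0 0 255")

```text
time: 17.82
ee_pos: [0.4744, 0.0302, 0.1206]
tcp_rot: [180.0, 0.0, 82.8]
wrist_force: [-1.7, -3.5, 5.3]
opening: 0.0113
grasp_force: 59.4
```

>>> send_rows(targets="0.2 0 0 0 255;0.3 0 0 0 255")

```text
time: 18.08
ee_pos: [0.4744, 0.0305, 0.1206]
tcp_rot: [180.0, 0.0, 82.8]
wrist_force: [0.6, -4.0, 5.9]
opening: 0.0109
grasp_force: 59.4
```

>>> send_rows(targets="0.2 0 0 0 255;0.3 0 0 0 255")

```text
time: 18.32
ee_pos: [0.4745, 0.0308, 0.1206]
tcp_rot: [180.0, 0.0, 82.8]
wrist_force: [-0.2, -3.8, 5.7]
opening: 0.011
grasp_force: 59.4
```

>>> send_rows(targets="0.2 0 0 0 255;0.3 0 0 0 255")

```text
time: 18.58
ee_pos: [0.4745, 0.031, 0.1206]
tcp_rot: [180.0, 0.0, 82.8]
wrist_force: [-0.8, -3.2, 5.1]
opening: 0.0109
grasp_force: 59.4
```

>>> send_rows(targets="0.2 0 0 0 255;0.3 0 0 0 255")

```text
time: 18.82
ee_pos: [0.4745, 0.0313, 0.1206]
tcp_rot: [180.0, 0.0, 82.8]
wrist_force: [-0.3, -4.5, 5.4]
opening: 0.0113
grasp_force: 59.4
```

>>> send_rows(targets="0.2 0 0 0 255;0.3 0 0 0 255")

```text
time: 19.08
ee_pos: [0.4745, 0.0313, 0.1206]
tcp_rot: [179.9, 0.1, 82.8]
wrist_force: [-1.3, -6.7, 5.5]
opening: 0.0113
grasp_force: 59.5
```

>>> send_rows(targets="0.15 0 0 0 255;0.15 0 0 0 255")

```text
time: 19.32
ee_pos: [0.4745, 0.0313, 0.1206]
tcp_rot: [180.0, 0.1, 82.8]
wrist_force: [-0.8, -7.2, 6.9]
opening: 0.011
grasp_force: 59.5
```

```bash
python3 gap.py w8
```

```text
[-0.79616907 -7.21965831  6.92705971] clip face world [[0.4791861  0.07559431 0.124     ]] rows 163.0
[94, 88, 82, 61, 32, 10, 14, 14, 17, 13, 17, 15, 15, 14, 18, 19, 17, 19, 40, 74, 85, 87, 88, 87, 89, 87, 86, 89, 85, 85, 87, 89]
```

>>> send_rows(targets="0 0 0 0 215;0 0 0 0 200;0 0 0 0 180;0 0 0 0 150;0 0 0 0 110;0 0 0 0 110;0 0 0 0 110;0 0 -5 0 110;0 0 -15 0 110;0 0 -30 0 110;0 0 -55 0 110;0 0 -90 0 110;0 0 -120 0 110;0 0 -120 0 110", newtons=20)

```text
time: 21.12
ee_pos: [0.4753, 0.0319, 0.2435]
tcp_rot: [179.7, -0.1, 82.8]
wrist_force: [-1.5, -0.2, -0.3]
opening: 0.0485
grasp_force: 0.0
```

```bash
python3 - <<'E'
from h import *
o=bot.get_obs();a=camera('wrist');s=camera('scene');cv2.imwrite('pics/end.png',np.hstack([cv2.resize(a[:,150:406],(400,600)),cv2.resize(s[130:270,200:320],(400,467))[:467].copy() if 0 else cv2.resize(s[120:270,205:305],(400,600))]))
T=Tool(o);h=cv2.cvtColor(a,cv2.COLOR_BGR2HSV);m=cv2.inRange(h,(5,150,60),(16,255,255));m[:,:225]=0;m[:,300:]=0;m[200:]=0
_,bb=rect(m);print(bb,onz('wrist',[(bb[:,0].mean(),bb[:,1].max())],.124,T))
E
```

```text
[[242.  95.]
 [268.  95.]
 [268. 126.]
 [242. 126.]] [[0.47886137 0.07445638 0.124     ]]
```

View pics/end.png

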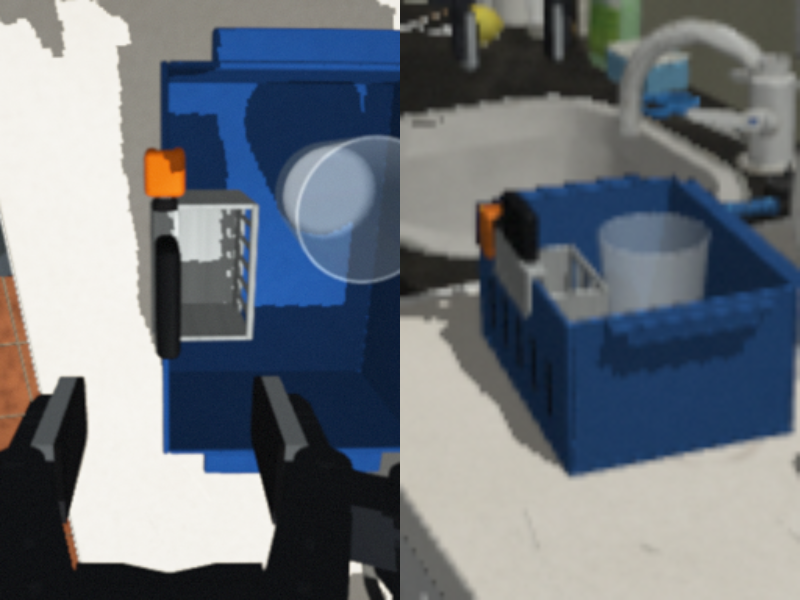

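The basket hangs upright inside the tub with its lip on the rim, the bumper touches the lip roof, and the gripper is clear.

```bash
python3 -c "
from workcell import ticket;print(ticket.job_done())"
```

```text
the job is handed in; nothing more can be done
None
```

The basket is hooked on the near rim and hangs upright in the tub, pressed lightly (about 4 N above friction) against the clip's bumper with no clip movement seen, let go, and handed in at about 21 s.

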